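Index a sample carrier into the reading bay of a bench reader

TASK

Raise the amber visor of the sample reader by its black bar almost to its stop, let go of it and see that it stays up by itself for about a second. With the visor still up, push the blue sample carrier by its yellow plate along the rail until it clicks into the reading station under the visor, and take the tool off it; then lower the visor until it is fully shut over the carrier and let go. Leave the spare cup, the label roll and the mouse where they are.

Things in the scene. Friction and masses are not known exactly. Their poses are not given: they have to be found in the camera images.
- reader: fixed bench sample reader: white base 130 mm wide (its x), 500 mm long (its y, from -210 to +290 mm), 12 mm thick; origin on the table on the rail's centre line, z up. The rail runs along its y: two aluminium bars, tops 24 mm above the table. A white housing 85 mm high closes the +y end (y 193 to 288 mm).
- carrier (a joint): travel of the carrier along the rail, m, growing towards the reader's +y: 0 loading station, 0.200 reading station; stops at -0.012 and 0.222. Starts at 0 to 0.04. A sprung roller drops into a notch at each station: within about 5 mm of it the free carrier is pulled in and centred, with a click. It takes 1 to 2 N to slide, 5 to 9 N to leave a notch.
- tray (a point): centre of the carrier's tray top, 34 mm above the table; moves with the carrier. The tray is blue, 115 mm long (along the rail), 76 mm wide, and carries two fixed cups with orange caps, 45 mm diameter, tops 90 mm above the table, and the yellow push plate at its -y end. The cups cannot pass the shut visor.
- push_face (a point): centre of the outer (-y) face of the carrier's yellow push plate, 44 mm above the table; the plate is 66 mm wide, 8 mm thick and stands from 24 to 64 mm above the table. Moves with the carrier; axes as the reader's.
- station (a point): fixed point, 44 mm above the table at reader y = 45 mm, where push_face is when the carrier stands in the reading station; green marks on both edges of the base show this line. (Blue marks at y = -155 mm show the same for the loading station.)
- visor (a joint): angle of the visor, rad: 0 shut (level), grows as it is raised, stop at 0.65. Starts between 0 and 0.1. A stiff friction hinge along the reader's x holds it at any angle; moving it by the bar takes about 1 to 4 N.
- visor_edge (a point): middle of the visor's free edge. Visor: amber see-through panel 96 mm wide, 153 mm from hinge to free (-y) edge, 100 mm above the table when shut, with a 22 mm skirt below that edge. Fully raised, the edge hangs 190 mm above the table almost over the yellow plate at the reading station: an upright gripper behind the plate strikes it, one leaning back from it 25 to 40 degrees does not.
- bar (a point): centre of the visor's black round grip bar, 12 mm diameter, along the reader's x, 84 mm free between its brackets, 40 mm above the panel, 150 mm from the hinge along it. 140 mm above the table when shut. Moves and turns with the visor.
- visor_hinge (a point): middle of the visor's hinge axis, at reader y = 170 mm, 100 mm above the table; the axis lies along the reader's x.
- spare_cup_mid (a point): centre of a loose white cup with red cap, 45 mm diameter, 58 mm high: a bystander.
- label_roll_mid (a point): centre of a loose roll of labels lying flat, 72 mm diameter, 40 mm high: a bystander.
- mouse_mid (a point): centre of a loose black computer mouse, 100 x 60 x 33 mm: a bystander.

How it is judged:
By the outcome, as a careful person would: the job done as asked, in the order asked, and still so for the second after the job is handed in, with the robot touching nothing.
It also fails if it takes over 67 s, if anything falls off the work surface, if the arm or the gripper's body presses on something with over 40 N, if the wrist force passes 120 N, or if a joint passes its speed limit or range.

ROBOT

A 6-joint arm with a two-finger parallel gripper is mounted at the origin on the work surface. World frame = base frame: x ahead of the robot, y to its left, z up, the work surface at z = 0. Lengths are in mm, angles in rad, forces in N, time in s.
With the tool pointing down it reaches from about 350 to 850 mm from the base axis. Payload 8.1 kg.
Tool frame: the origin (TCP) lies at the very end of the fingers, on their centre line; the grasp point (between the pads) lies 19 mm behind it; z points along the fingers, x is the direction in which the jaws open and shut, and the axes are right-handed (so a half turn about z gives the same grasp; the last joint's range is limited). The gripper opens to 85 mm and grips with 20 to 120 N. Pads are 22 mm wide; open, the fingers measure 114 mm over their backs; the gripper's body (76 mm by 85 mm) begins 54 mm behind the grasp point. The pads swing forward as they close: fully open they stand 13 mm farther back than shut.
Start: joints at [-1.21, 0.13, 1.488, -0, 1.523, -0.085], TCP at [258.728, -541.355, 231.292] pointing down, gripper open.
Joint ranges: [-2.96, 2.96], [-0.89, 2.26], [0.02, 2.5], [-1.34, 4.48], [0, 2.73], [-2.66, 2.66]. Speed limits (rad/s): [2.39, 2.39, 2.79, 3.14, 3.14, 3.14].

INTERFACE

Orientations are given as a unit quaternion [x, y, z, w].
In Python, from station import manip gives the robot as it stands. Calls block until the motion is done:
- manip.move_ptp(position, orientation): joint-space move of the TCP to a pose.
- manip.movel(position, attitude=None, vel=150): straight line of the TCP; attitude=None keeps the orientation; vel is the mean speed in mm/s.
- manip.goto_joints(angles): joint-space move.
- manip.command_gripper(opening, grip_force=None): finger opening in mm; grip_force is the grip in N (None keeps the last); returns when the fingers have stopped.
- manip.sleep(seconds).
- manip.ik(position, orientation): joint angles nearest the present ones, or None.
- manip.state(): the state.
- manip.capture(name): name is "side" or "top"; returns a dict with "img" (400x640x3 uint8, red, green, blue), "range_z" (400x640 float32, mm along the optical axis (not along the pixel's ray), 0 where there is no reading), "K" (3x3 intrinsics, pixels), "extrinsics" (4x4, takes a point from world to camera coordinates). Camera axes: x right, y up, looking along -z (the intrinsics and any distortion apply to the point x, -y, -z); pixel columns grow to the right and rows downward; lengths in mm; the calibration is good to about 2 mm. A picture is of the moment at which its call begins.
A pose or a line that the arm cannot do raises manip.IKError and nothing moves.
- manip.close_job(): hands the job in, once; it reports no verdict.
Trained networks look in a picture, given as the dict that the camera call returned (one of the last four; its "shot" number tells which), for a name from the list of things; names that differ only in an ending like _2 or _b are one class to them, and where a whole thing is asked for, a point or a joint stands for the part that bears it (a point fixed in the world has none). Each returns a list of dicts, best first, with "confidence" (0 to 1); they miss things now and then, are a little off and sometimes report something else, mostly with a low value. They report only what shows in the picture. A call takes as long as a camera call.
- manip.trace(name, picture): "pixels" (400x640 bool, what is visible of it) and "extent" ([left, top, right, bottom] in pixels, round what is visible of it).
The state is a dict: "t": time; "joints": joint angles; "qvel": joint speeds; "effort": joint torques, N m; "ee_pos": TCP position; "tcp_rot": TCP orientation; "force": force on the tool from outside, world axes, zero at the start; "ft_torque": the same for the moment, N m; "opening": finger opening in mm.
Only numpy, scipy, OpenCV 4.12 (cv2) and the standard library are available. Lean on these libraries where they do the work, as an engineer would, in place of code of your own. Each camera call takes 0.05 s, during which the arm holds its last target.

## Working session

There is one attempt and no reset: what is moved stays moved. The work goes in short steps, each a Python script; the robot and the scene stay as the last script left them, time stands still between calls to the robot, and variables do not carry over. Pictures are saved under pics/ and viewed, and the job is handed in when it is done.

```bash
ls; mkdir -p pics
python3 - <<'E'
from station import manip
import cv2,pickle
for n in("side","top"):
    d=manip.capture(n); cv2.imwrite(f"pics/{n}0.png",d["img"][:,:,::-1]); pickle.dump(d,open(f"{n}0.pkl","wb"))
    print(n,d["K"],d["extrinsics"],d.keys())
print(manip.state())
E
```

```text
pics
side [[465.6960701    0.         313.94677686]
 [  0.         465.6960701  196.92724993]
 [  0.           0.           1.        ]] [[-9.67781280e-01 -2.51571918e-01  1.05339326e-02  5.80067849e+02]
 [ 1.79997453e-01 -6.61972687e-01  7.27594034e-01 -1.56985405e+02]
 [-1.76069051e-01  7.06047967e-01  6.85927079e-01 -7.63109007e+02]
 [ 0.00000000e+00  0.00000000e+00  0.00000000e+00  1.00000000e+00]] dict_keys(['img', 'range_z', 'K', 'extrinsics', 'shot'])
top [[403.25335973   0.         326.45473831]
 [  0.         403.25335973 205.57671526]
 [  0.           0.           1.        ]] [[ 2.56916911e-02 -9.99503558e-01  1.82366269e-02  6.62333391e+00]
 [ 9.90697350e-01  2.78955452e-02  1.33193842e-01 -5.89754524e+02]
 [-1.33636439e-01  1.46450029e-02  9.90922210e-01 -7.93573379e+02]
 [ 0.00000000e+00  0.00000000e+00  0.00000000e+00  1.00000000e+00]] dict_keys(['img', 'range_z', 'K', 'extrinsics', 'shot'])
{'t': 0.1, 'joints': array([-1.21039272e+00,  1.31112367e-01,  1.48918313e+00, -5.64948409e-05,
        1.52300507e+00, -8.54150141e-02]), 'qvel': array([ 0.00016433, -0.00129188, -0.00250401, -0.0005703 , -0.0008335 ,
       -0.00119717]), 'effort': array([ 1.35892555e-03, -5.70953894e+01, -5.01939046e+01, -1.67292937e-04,
        8.25033960e-03, -8.87778606e-05]), 'ee_pos': array([ 258.5325824 , -540.88354911,  230.32637023]), 'tcp_rot': array([ 8.45930867e-01, -5.33291889e-01, -6.97931769e-04, -4.92881363e-04]), 'force': array([ 0.6905656 , -0.12666916, -0.15043871]), 'ft_torque': array([-0.00919426, -0.04812394,  0.00106413]), 'opening': 85.38637962075408}
```

View pics/side0.png

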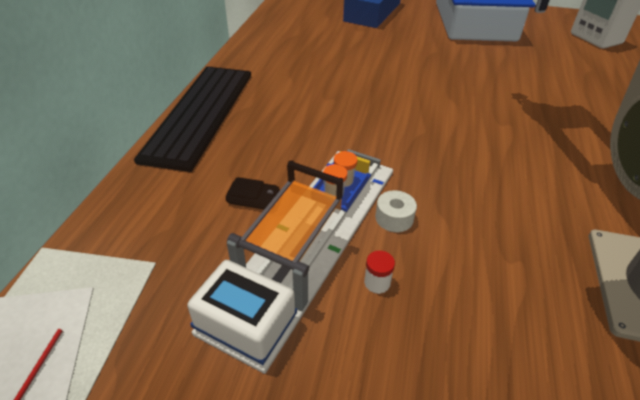

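View pics/top0.png

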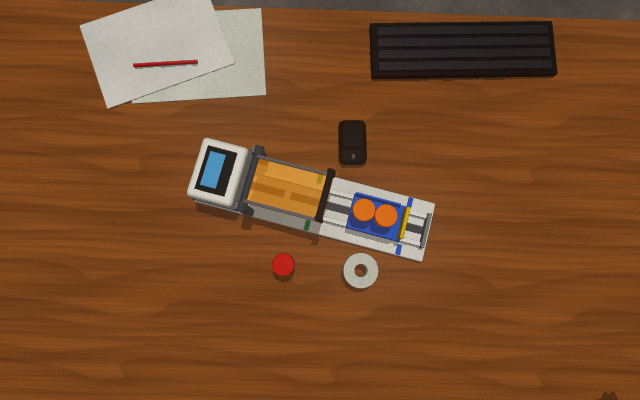

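```bash
cat > h.py <<'E'
import numpy as np,cv2
from station import manip
def unproj(d,us,vs,z):
    K=d["K"];E=d["extrinsics"]
    c=np.stack([(us-K[0,2])/K[0,0]*z,-(vs-K[1,2])/K[1,1]*z,-z],-1)
    return (c-E[:3,3])@E[:3,:3]
def proj(d,P):
    E=d["extrinsics"];c=np.atleast_2d(P)@E[:3,:3].T+E[:3,3];K=d["K"]
    return np.stack([K[0,0]*c[:,0]/-c[:,2]+K[0,2],K[1,1]*-c[:,1]/-c[:,2]+K[1,2]],-1)
def onplane(d,uv,h):
    """pixel ray hits z=h"""
    uv=np.atleast_2d(uv).astype(float);K=d["K"];E=d["extrinsics"]
    r=np.stack([(uv[:,0]-K[0,2])/K[0,0],-(uv[:,1]-K[1,2])/K[1,1],-np.ones(len(uv))],-1)@E[:3,:3]
    o=-E[:3,3]@E[:3,:3]
    return o+r*((h-o[2])/r[:,2])[:,None]
def cloud(d,m):
    v,u=np.nonzero(m&(d["range_z"]>0)); return unproj(d,u.astype(float),v.astype(float),d["range_z"][v,u])
E
python3 - <<'E'
from h import *
for n in("top","side"):
    d=manip.capture(n); im=d["img"][:,:,::-1].copy()
    for k in["reader","carrier","tray","push_face","bar","visor","visor_edge","spare_cup_mid","label_roll_mid","mouse_mid"]:
        for r in manip.trace(k,d)[:2]:
            if r["confidence"]<.3: continue
            m=r["pixels"]; P=cloud(d,m); v,u=np.nonzero(m)
            print(n,k,round(r["confidence"],2),r["extent"],m.sum(),len(P),"c",u.mean().round(1),v.mean().round(1),"med",np.median(P,0).round(1) if len(P) else None,"z5/95",np.percentile(P[:,2],[5,95]).round(1) if len(P) else None)
            cs,_=cv2.findContours(m.astype(np.uint8),0,1); cv2.drawContours(im,cs,-1,tuple(int(x) for x in np.random.randint(60,255,3)),1)
            np.save(f"m_{n}_{k}.npy",m) if r is not None else 0
    cv2.imwrite(f"pics/{n}1.png",im)
E
```

```text
top reader 0.78 [186.9, 135.7, 435.4, 264.6] 15070 15024 c 309.3 199.3 med [595.7  59.   84.1] z5/95 [ 10.1 109.2]
top carrier 0.63 [346.9, 192.5, 413.0, 242.6] 2124 2119 c 378.1 216.5 med [565.6 -81.2  47.5] z5/95 [31.8 90.9]
top tray 0.59 [348.9, 190.5, 407.9, 244.8] 2151 2145 c 377.8 216.7 med [565.4 -80.9  47. ] z5/95 [31.7 90.9]
top tray 0.37 [272.0, 254.2, 296.4, 275.6] 404 404 c 283.3 264.3 med [467.7 105.2  57.6] z5/95 [54.2 59.8]
top push_face 0.7 [348.8, 192.6, 409.9, 243.8] 2131 2126 c 377.9 216.6 med [565.5 -80.9  47.2] z5/95 [31.8 90.9]
top push_face 0.63 [185.8, 135.8, 437.7, 262.7] 15295 15248 c 309.4 199.4 med [595.6  58.9  83.8] z5/95 [  9.9 109.2]
top bar 0.75 [238.9, 154.9, 334.1, 226.9] 4170 4158 c 287.6 187.8 med [612.3  98.4 105.6] z5/95 [101.8 150.4]
top visor 0.86 [238.9, 151.2, 336.4, 221.7] 4297 4285 c 287.8 187.5 med [613.   98.  105.5] z5/95 [101.4 150.4]
top visor_edge 0.92 [239.7, 152.9, 334.9, 221.4] 4192 4180 c 287.4 187.5 med [612.7  99.1 105.6] z5/95 [101.8 150.4]
top spare_cup_mid 0.64 [269.9, 257.2, 295.2, 277.6] 426 425 c 283.3 264.3 med [467.6 10
[... 714 characters left out ...]
visor 0.96 [236.6, 162.0, 341.4, 267.8] 5598 5576 c 291.8 217.8 med [611.3  97.  105.4] z5/95 [101.2 148.6]
side visor_edge 0.65 [238.1, 160.4, 341.0, 265.2] 5445 5423 c 291.7 218.6 med [610.9  98.4 105.4] z5/95 [101.4 147.7]
side spare_cup_mid 0.98 [364.4, 252.5, 395.6, 292.1] 1040 1036 c 378.7 270.7 med [464.9 116.7  53.2] z5/95 [ 5.  59.2]
side spare_cup_mid 0.54 [241.1, 159.4, 346.2, 267.6] 5586 5564 c 292.1 217.6 med [610.8  96.6 105.5] z5/95 [101.3 148.8]
side label_roll_mid 0.67 [374.4, 191.1, 416.3, 233.1] 1457 1447 c 394.7 210.5 med [457.9 -36.2  37.9] z5/95 [ 1.4 41.3]
side mouse_mid 0.96 [228.6, 179.9, 279.2, 210.0] 1197 1190 c 250.5 192.6 med [731.1 -19.2  26.3] z5/95 [10.8 33.4]
```

Run:
```python
from h import *
import pickle
for n in("top","side"):
    d=pickle.load(open(n+"0.pkl","rb")); m=np.load(f"m_{n}_reader.npy"); P=cloud(d,cv2.dilate(m.astype(np.uint8),np.ones((3,3)))>0)
    B=P[(P[:,2]>7)&(P[:,2]<17)]
    for nm,Q in(("base",B),("all",P[P[:,2]>7]),("house",P[(P[:,2]>79)&(P[:,2]<90)])):
        print(n,nm,len(Q),cv2.minAreaRect(Q[:,:2].astype(np.float32)),np.median(Q[:,2]))
    im=d["img"].astype(int)
    mv=np.load(f"m_{n}_visor.npy"); mv=cv2.dilate(mv.astype(np.uint8),np.ones((5,5)))>0
    Q=cloud(d,mv&(im.max(2)<75)); Q=Q[Q[:,2]>138]
    c=Q.mean(0);u=np.linalg.svd(Q-c)[2][0]; t=(Q-c)@u; print("bar",len(Q),c,u,np.percentile(t,[1,99]),np.percentile(Q[:,2],[5,50,95]))
    Y=(im[...,0]>140)&(im[...,1]>110)&(im[...,2]<80); v,uu=np.nonzero(Y);Q=cloud(d,Y);
    ok=(abs(Q[:,0]-560)<100)&(Q[:,1]<-30)&(Q[:,1]>-200);Q=Q[ok];print("yel",len(Q),np.percentile(Q,[2,50,98],axis=0))
    Q=Q[Q[:,2]>55]; print(cv2.minAreaRect(Q[:,:2].astype(np.float32)) if len(Q)>4 else None, np.median(Q[:,2]))
    for nm,C in(("green",(im[...,1]>im[...,0]+25)&(im[...,1]>im[...,2]+15)),("blue",(im[...,2]>im[...,0]+60)&(im[...,2]>im[...,1]+30))):
        C=C&m if nm=="green" else cv2.dilate(m.astype(np.uint8),np.ones((5,5)))*C
        k,_,st,ce=cv2.connectedComponentsWithStats(C.astype(np.uint8))
        for i in range(1,k):
            if st[i,4]>8: print(nm,st[i,4],ce[i].round(1),onplane(d,ce[i],12.5).round(1))
```

```text
top base 4511 ((600.2599487304688, 44.65171813964844), (497.8565368652344, 130.35122680664062), 76.63513946533203) 11.724159372037436
top all 15147 ((600.0481567382812, 45.247894287109375), (498.96453857421875, 131.95730590820312), 76.57952117919922) 83.795186096124
top house 3396 ((608.451416015625, 86.75814819335938), (410.3330383300781, 127.97988891601562), 75.9157943725586) 86.16587020508803
bar 356 [595.01204742  28.17437867 150.65576916] [-9.72937805e-01  2.31066979e-01  2.81794986e-04] [-48.14021136  46.79996337] [147.28826154 150.96080747 153.39821341]
yel 251 [[ 529.21881014 -143.02493684   60.42938556]
 [ 567.95462848  -80.9627473    87.62920015]
 [ 591.60553962  -32.25271916   91.98110023]]
((569.7184448242188, -84.38064575195312), (111.43670654296875, 64.6194839477539), 76.04056549072266) 87.62920014552154
green 49 [306.7 224.6] [[551.2  62.8  12.5]]
blue 562 [212.4 169.5] [[664.3 269.   12.5]]
blue 927 [375.9 219.7] [[565.7 -83.9  12.5]]
blue 43 [409.6 201.7] [[ 606.4 -155.8   12.5]]
blue 48 [398.2 249.1] [[ 504.7 -131.6   12.5]]
side base 4310 ((619.8965454101562, 38.13
[... 349 characters left out ...]
09481006
bar 377 [593.46714378  29.40070862 148.57452681] [-0.97311545  0.23018987 -0.00767764] [-47.87945066  46.12621375] [142.11269756 149.39040096 152.34908229]
yel 72 [[ 523.64526852 -137.42827795   49.56807629]
 [ 541.32183941 -129.64169965   63.60453155]
 [ 596.38937307  -51.19289455   91.02974431]]
((569.4166259765625, -98.87774658203125), (111.79920196533203, 33.0340461730957), 46.764427185058594) 63.78123760420907
green 41 [333.8 248.3] [[548.3  60.4  12.5]]
blue 351 [353.5 187.9] [[ 545.1 -102.2   12.5]]
blue 28 [377.5 181.2] [[ 502.3 -134.8   12.5]]
blue 19 [317.3 183.2] [[617.8 -97.   12.5]]
blue 26 [321.5 187. ] [[606.9 -88.1  12.5]]
blue 932 [237.6 298.6] [[671.3 200.4  12.5]]
```

View pics/top1.png

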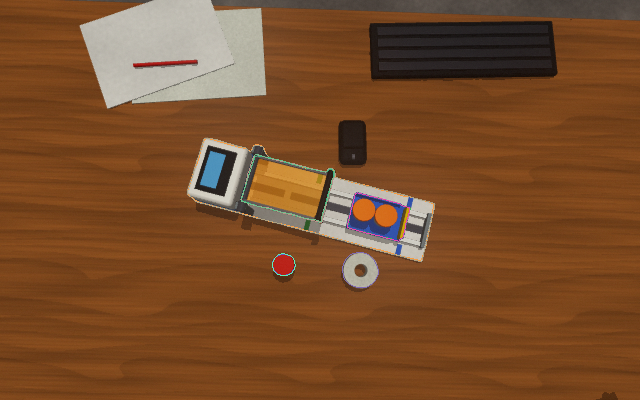

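```bash
cat >> h.py <<'E'
from scipy.spatial.transform import Rotation as R
XD=np.array([.973,-.231,0]);XD/=np.linalg.norm(XD);YD=np.array([-XD[1],XD[0],0]);ZD=np.array([0,0,1.])
O=np.array([591.0,5.8,0])
def W(x,y,z): return O+x*XD+y*YD+z*ZD
def toR(p): p=np.asarray(p)-O; return np.stack([p@XD,p@YD,p@ZD],-1)
def ori(lean,jaw="y",flip=1):
    """lean>0: tool points down and toward +y (body leans back to -y)"""
    a=np.sin(lean)*YD-np.cos(lean)*ZD
    x=(np.cos(lean)*YD+np.sin(lean)*ZD) if jaw=="y" else XD
    x=x*flip
    return R.from_matrix(np.stack([x,np.cross(a,x),a],1)).as_quat()
def tdir(lean): return np.sin(lean)*YD-np.cos(lean)*ZD
def barp(th): return W(0,170-150*np.cos(th)+40*np.sin(th),100+150*np.sin(th)+40*np.cos(th))
E
python3 - <<'E'
from h import *
import pickle
d=pickle.load(open("top0.pkl","rb")); P=cloud(d,d["range_z"]>0); r=toR(P)
s=(abs(r[:,0])<60)&(r[:,1]>-215)&(r[:,1]<-120)
for y in range(-212,-100,6):
    q=r[(abs(r[:,0])<25)&(abs(r[:,1]-y)<3)]; print(y,np.percentile(q[:,2],[10,50,90]).round(0))
for f in(1,-1):
  for jaw,ps in(("y",[(t,l) for t in(0.03,.33,.62) for l in(.6,.3,0,-.3)]),):
    for t,l in ps:
        j=manip.ik(barp(t)+19*tdir(l),ori(l,"y",f)); j2=manip.ik(barp(t)-80*tdir(l),ori(l,"y",f)); print(f,t,l,None if j is None else np.round(j,2),j2 is not None)
  for jaw in"xy":
   for y in(-170,-120,-60,0,45):
    for l in(.5,.6):
      j=manip.ik(W(0,y,38),ori(l,jaw,f)); print(f,jaw,y,l,None if j is None else np.round(j,2))
E
```

```text
-212 [-3. -1.  2.]
-206 [ 9. 10. 12.]
-200 [29. 31. 33.]
-194 [11. 28. 32.]
-188 [10. 12. 15.]
-182 [10. 12. 16.]
-176 [10. 13. 16.]
-170 [10. 13. 16.]
-164 [10. 12. 16.]
-158 [10. 12. 16.]Traceback (most recent call last):
  File "<stdin>", line 6, in <module>
    return _quantile_unchecked(
        a, q, axis, out, overwrite_input, method, keepdims, weights)
    return _ureduce(a,
                    func=_quantile_ureduce_func,
    ...<5 lines>...
                    overwrite_input=overwrite_input,
                    method=method)
    r = func(a, **kwargs)
    result = _quantile(arr,
                       quantiles=q,
    ...<2 lines>...
                       out=out,
                       weights=wgt)
    slices_having_nans = np.isnan(arr[-1, ...])
                                  ~~~^^^^^^^^^
IndexError: index -1 is out of bounds for axis 0 with size 0
```

Run:
```python
from h import *
import pickle
d=pickle.load(open("top0.pkl","rb")); P=cloud(d,d["range_z"]>0); r=toR(P)
q=r[(abs(r[:,0])<25)&(r[:,2]>55)&(r[:,2]<69)&(r[:,1]>-170)&(r[:,1]<-90)]; print("plate top",len(q),np.percentile(q,[2,20,50,80,98],axis=0).round(1))
q=r[(r[:,2]>86)&(r[:,2]<94)&(r[:,1]>-170)&(r[:,1]<10)&(abs(r[:,0])<40)]; print("caps",len(q),np.percentile(q,[2,50,98],axis=0).round(1))
for f in(1,-1):
    for t,l in [(t,l) for t in(0.03,.62) for l in(.6,.3,0,-.3)]:
        j=manip.ik(barp(t)+19*tdir(l),ori(l,"y",f)); j2=manip.ik(barp(t)-80*tdir(l),ori(l,"y",f)); print(f,t,l,None if j is None else np.round(j,2),j2 is not None)
    for jaw in"xy":
     for y in(-160,-60,45):
      for l in(.5,.6):
       j=manip.ik(W(0,y,38),ori(l,jaw,f)); print(f,jaw,y,l,None if j is None else np.round(j,2))
```

```text
plate top 120 [[ -23.7 -148.3   55.7]
 [ -16.4 -146.3   60.7]
 [  -1.2 -143.6   62.7]
 [  14.5 -141.    64.4]
 [  24.1 -115.3   66.2]]
caps 812 [[ -20.4 -119.6   86.7]
 [  -0.6  -79.6   89.4]
 [  19.7  -38.4   92.3]]
1 0.03 0.6 [-0.38  0.2   1.72  0.61  1.36 -1.89] True
1 0.03 0.3 [-0.22  0.16  1.68  0.31  1.31 -1.64] True
1 0.03 0 [-0.04  0.19  1.61 -0.    1.33 -1.38] True
1 0.03 -0.3 [ 0.12  0.3   1.52 -0.28  1.43 -1.16] True
1 0.62 0.6 [-0.29  0.12  1.67  0.61  1.42 -1.74] True
1 0.62 0.3 [-0.13  0.11  1.59  0.3   1.41 -1.51] True
1 0.62 0 [ 0.04  0.18  1.49 -0.    1.47 -1.3 ] True
1 0.62 -0.3 [ 0.19  0.3   1.38 -0.27  1.59 -1.13] True
1 x -160 0.5 [-0.64  0.38  1.66  0.47  1.35 -0.57]
1 x -160 0.6 [-0.69  0.43  1.63  0.54  1.4  -0.64]
1 x -60 0.5 [-0.48  0.32  1.73  0.51  1.27 -0.45]
1 x -60 0.6 [-0.53  0.36  1.72  0.59  1.31 -0.53]
1 x 45 0.5 [-0.3   0.3   1.75  0.54  1.18 -0.3 ]
1 x 45 0.6 [-0.36  0.34  1.75  0.64  1.21 -0.4 ]
1 y -160 0.5 [-0.64  0.38  1.66  0.47  1.35 -2.14]
1 y -160 0.6 [-0.69  0.43  1.63  0.54  1.4  -2.21]
1 y -60 0.5 [-0.48  0.32  1.73  0.51  1.27 -2.02]
1
[... 397 characters left out ...]
 0.61  1.42  1.4 ] True
-1 0.62 0.3 [-0.13  0.11  1.59  0.3   1.41  1.63] True
-1 0.62 0 [ 0.04  0.18  1.49 -0.    1.47  1.84] True
-1 0.62 -0.3 [ 0.19  0.3   1.38 -0.27  1.59  2.01] True
-1 x -160 0.5 [-0.64  0.38  1.66  0.47  1.35  2.57]
-1 x -160 0.6 [-0.69  0.43  1.63  0.54  1.4   2.51]
-1 x -60 0.5 None
-1 x -60 0.6 [-0.53  0.36  1.72  0.59  1.31  2.61]
-1 x 45 0.5 None
-1 x 45 0.6 None
-1 y -160 0.5 [-0.64  0.38  1.66  0.47  1.35  1.  ]
-1 y -160 0.6 [-0.69  0.43  1.63  0.54  1.4   0.93]
-1 y -60 0.5 [-0.48  0.32  1.73  0.51  1.27  1.12]
-1 y -60 0.6 [-0.53  0.36  1.72  0.59  1.31  1.04]
-1 y 45 0.5 [-0.3   0.3   1.75  0.54  1.18  1.27]
-1 y 45 0.6 [-0.36  0.34  1.75  0.64  1.21  1.17]
```

Run:
```python
from h import *
th=0.034;l=.3
manip.command_gripper(45,40)
manip.move_ptp(barp(th)-80*tdir(l),ori(l))
manip.movel(barp(th)+17*tdir(l),vel=120)
s=manip.state();print(s["t"],s["force"],toR(s["ee_pos"]))
d=manip.capture("side");cv2.imwrite("pics/g1.png",cv2.resize(d["img"][100:300,160:480,::-1],None,fx=2.5,fy=2.5))
manip.command_gripper(0,40)
s=manip.state();print(s["t"],s["force"],s["opening"],toR(s["ee_pos"]))
d=manip.capture("side");cv2.imwrite("pics/g2.png",cv2.resize(d["img"][100:300,160:480,::-1],None,fx=2.5,fy=2.5))
```

```text
4.8917 [-0.57832566 -0.27665879 -0.05488372] [  0.67877529  26.34637486 129.79396514]
5.35 [-0.82466584 -2.05327931  2.37243203] 10.4651795037204 [  0.47051407  26.05969174 129.40032244]
```

View pics/g2.png

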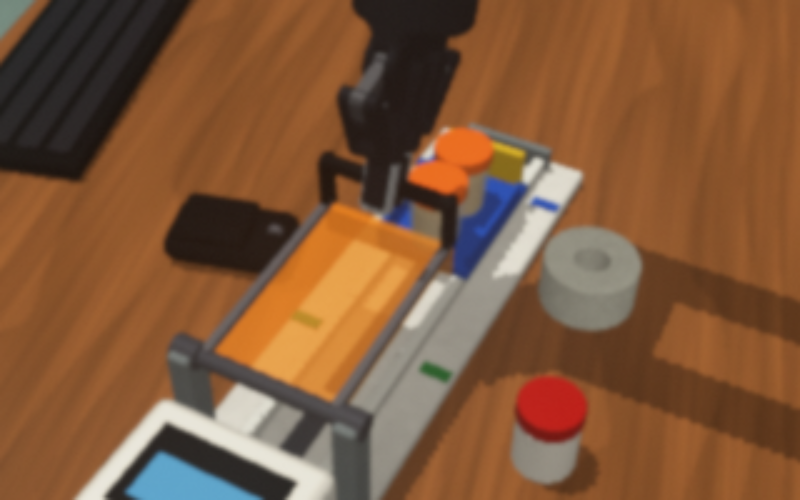

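Run:
```python
from h import *
p0=manip.state()["ee_pos"]
for th in np.linspace(.034,.61,7)[1:]:
    l=.3-(th-.034)
    manip.movel(barp(th)+17*tdir(l),ori(l),vel=70)
    s=manip.state();f=s["force"];print(round(th,2),round(s["t"],2),"F",(f@YD).round(1),f[2].round(1),(f@XD).round(1),s["opening"].round(2))
    if np.linalg.norm(f)>50: print("STOP");break
d=manip.capture("side");cv2.imwrite("pics/r1.png",cv2.resize(d["img"][100:300,160:480,::-1],None,fx=2.5,fy=2.5))
```

```text
Traceback (most recent call last):
AttributeError: 'float' object has no attribute 'round'
```

Run:
```python
from h import *
for th in np.linspace(.034,.61,7)[2:]:
    l=.3-(th-.034)
    manip.movel(barp(th)+17*tdir(l),ori(l),vel=70)
    s=manip.state();f=s["force"];print(round(th,2),round(s["t"],2),"F",np.round([f@YD,f[2],f@XD],1),s["opening"])
    if np.linalg.norm(f)>50: print("STOP");break
d=manip.capture("side");cv2.imwrite("pics/r1.png",cv2.resize(d["img"][100:300,160:480,::-1],None,fx=2.5,fy=2.5))
```

```text
0.23 6.1 F [-5.7  5.4  0.8] 10.180651248585384
0.32 6.45 F [-5.1  5.1  0.6] 10.531154412225447
0.42 6.8 F [-5.   5.7  1.7] 10.502241564944086
0.51 7.15 F [-4.1  6.9  3.1] 10.46049512402592
0.61 7.5 F [-3.3  6.4  2.9] 10.222215890480127
```

View pics/r1.png

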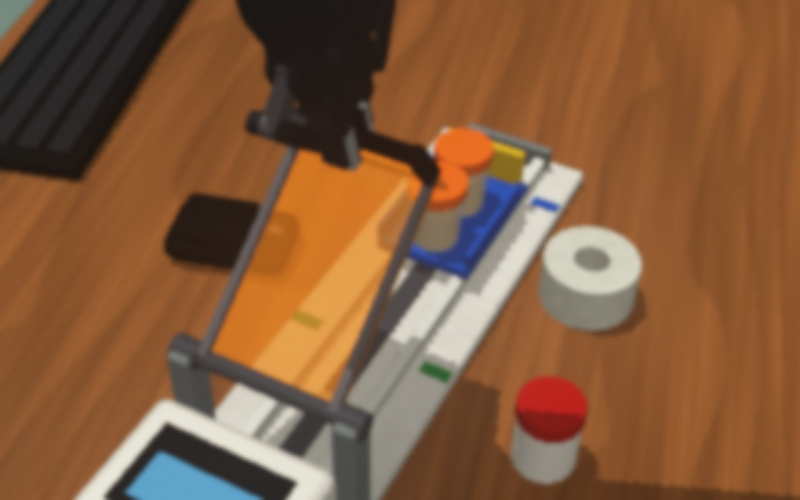

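Run:
```python
from h import *
th=.627;l=.3-(th-.034)
manip.movel(barp(th)+17*tdir(l),ori(l),vel=50)
s=manip.state();f=s["force"];print(round(s["t"],2),"F",np.round([f@YD,f[2],f@XD],1),s["opening"])
manip.command_gripper(45)
s=manip.state();f=s["force"];print(round(s["t"],2),"F",np.round([f@YD,f[2],f@XD],1),s["opening"])
manip.movel(barp(th)-70*tdir(l),vel=150)
manip.command_gripper(0,40)
d=manip.capture("side")
manip.sleep(1.0)
for n in("side","top"):
    d2=manip.capture(n)
    m=manip.trace("visor",d2)[0]["pixels"]; P=toR(cloud(d2,m))
    # panel plane tilt, from amber pixels
    im=d2["img"].astype(int)
    A=cv2.erode((m&(im[...,0]>im[...,2]+90)&(im[...,0]>150)).astype(np.uint8),np.ones((5,5)))>0
    Q=toR(cloud(d2,A)); c=np.linalg.lstsq(np.c_[Q[:,1],np.ones(len(Q))],Q[:,2],rcond=None)[0]
    print(n,manip.state()["t"],"visor",-np.arctan(c[0]),Q[:,1].min(),Q[:,2].max(),np.percentile(P[:,2],99))
    if n=="side": print("pixdiff",np.abs(d2["img"].astype(int)-d["img"]).max())
    cv2.imwrite(f"pics/v_{n}.png",d2["img"][:,:,::-1])
```

```text
7.8 F [-4.5  4.7  4. ] 10.528640504005518
8.22 F [-0.2  0.4  0.5] 44.93138154259875
side 10.6083 visor 0.6319188302302975 48.4672042235933 189.51839781894148 226.39735351544007
pixdiff 26
top 10.7083 visor 0.603492726797886 37.61101710755084 193.7388759419838 227.6784979685245
```

View pics/v_side.png

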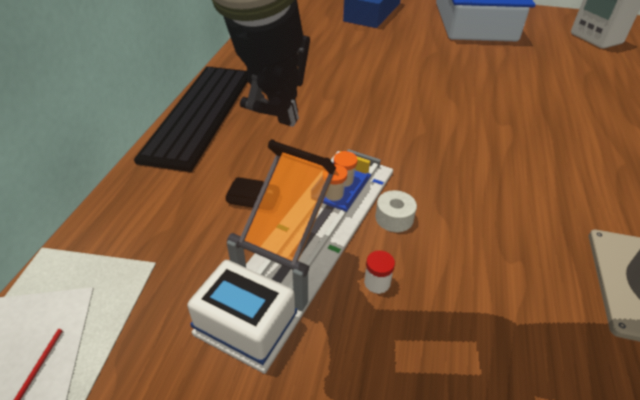

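Run:
```python
from h import *
l=.58
manip.move_ptp(W(0,-40,330),ori(.3,"y"))
manip.move_ptp(W(0,-180,38)-100*tdir(l),ori(l,"x"))
manip.movel(W(0,-176,38),vel=150)
s=manip.state();f=s["force"];print(round(s["t"],2),toR(s["ee_pos"]),np.round([f@YD,f[2],f@XD],1))
d=manip.capture("side");cv2.imwrite("pics/p1.png",cv2.resize(d["img"][100:300,160:480,::-1],None,fx=2.5,fy=2.5))
d=manip.capture("top");cv2.imwrite("pics/p1t.png",cv2.resize(d["img"][120:320,180:500,::-1],None,fx=2.5,fy=2.5))
```

```text
13.39 [   0.79744859 -176.4271907    39.04347833] [-0.5  0.1  0.6]
```

View pics/p1.png

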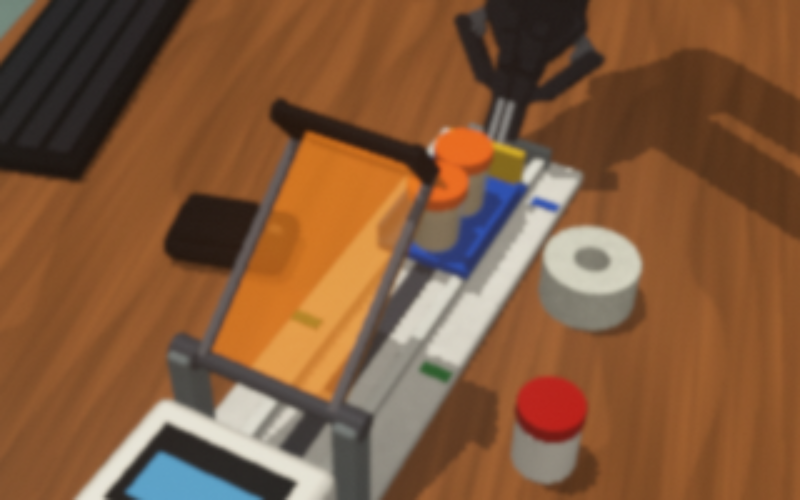

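View pics/p1t.png

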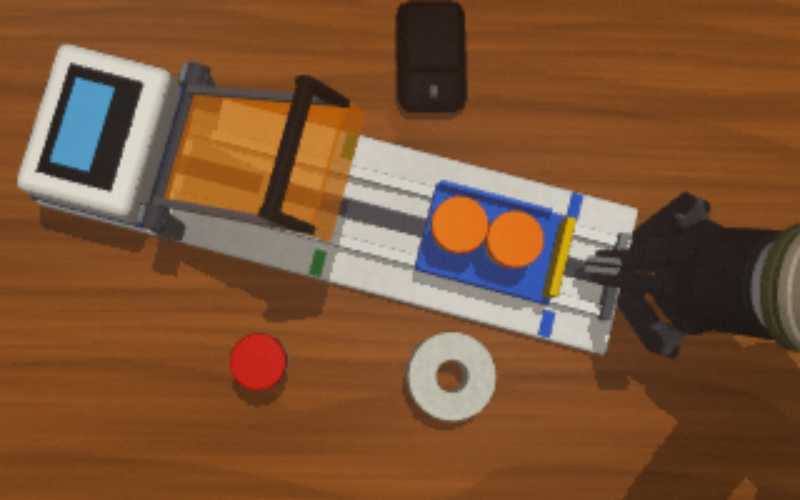

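Run:
```python
from h import *
def go(y,v):
    manip.movel(W(0,y,38),vel=v); s=manip.state();f=s["force"];print(y,round(s["t"],2),toR(s["ee_pos"]).round(1),"F",np.round([f@YD,f[2],f@XD],1)); return f
for y in(-164,-160,-156,-150): go(y,40)
for y in(-120,-80,-40,0,20): 
    if np.linalg.norm(go(y,90))>25: print("STOP");break
for n in("side","top"):
    d=manip.capture(n);cv2.imwrite(f"pics/q_{n}.png",cv2.resize(d["img"][100:300,160:480,::-1],None,fx=2.5,fy=2.5))
im=d["img"].astype(int);r=toR(cloud(d,(im[...,0]>140)&(im[...,1]>110)&(im[...,2]<80)));q=r[(abs(r[:,0])<40)&(r[:,2]>58)&(r[:,2]<68)&(r[:,1]<80)]
print(len(q),np.percentile(q[:,1],[5,50,95]) if len(q) else 0)
```

```text
-164 13.94 [-1.000e-01 -1.637e+02  3.800e+01] F [-0.7 -0.4 -0.4]
-160 14.19 [-1.000e-01 -1.597e+02  3.790e+01] F [ 0.1 -0.9  0. ]
-156 14.44 [-1.000e-01 -1.557e+02  3.800e+01] F [-0.2 -0.5  0.1]
-150 14.74 [-1.000e-01 -1.495e+02  3.810e+01] F [-0.1  0.2 -0.9]
-120 15.22 [-1.000e-01 -1.197e+02  3.800e+01] F [-0.6  0.2 -0.4]
-80 15.82 [ -0.1 -79.9  38. ] F [-0.7 -0.2  0.4]
-40 16.41 [ -0.1 -39.9  38. ] F [-0.4 -1.2  0.7]
0 17.0 [-0.1  0.1 38. ] F [-0.4 -0.7  0.7]
20 17.38 [-0.1 20.1 38. ] F [-0.  -0.2 -0.6]
45 [32.03588855 34.14849431 37.31639602]
```

View pics/q_side.png

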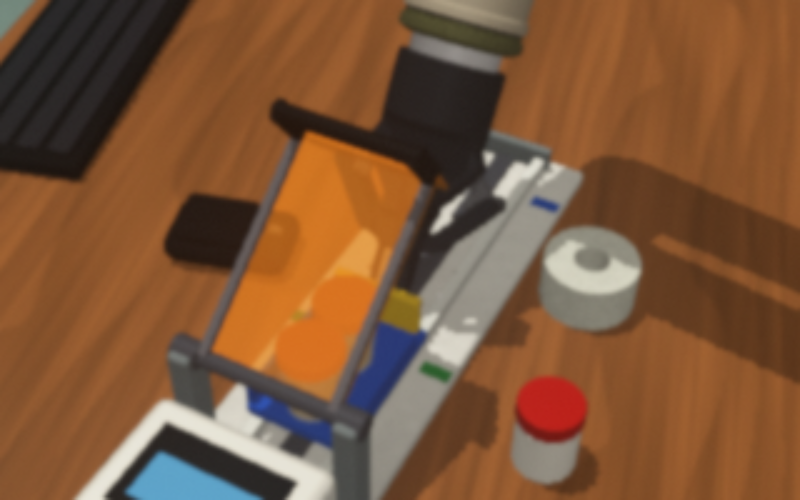

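View pics/q_top.png

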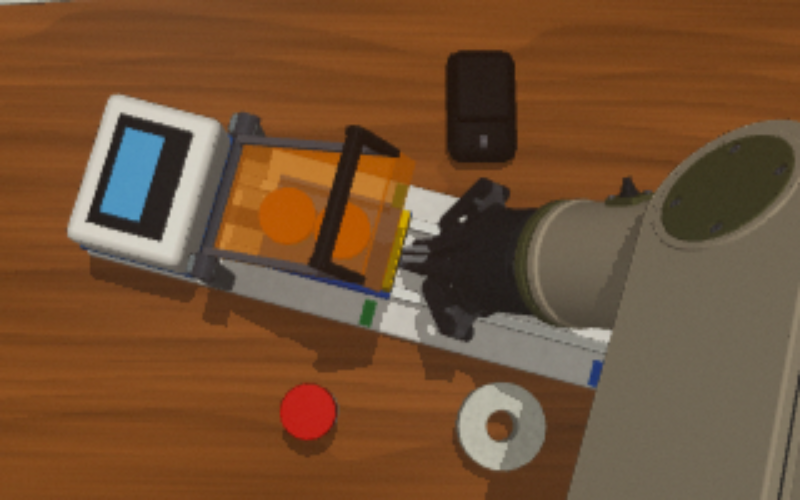

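Run:
```python
from h import *
def go(y,v):
    manip.movel(W(0,y,38),vel=v); s=manip.state();f=s["force"];print(y,round(s["t"],2),toR(s["ee_pos"]).round(1),"F",np.round([f@YD,f[2],f@XD],1)); return f
def plate():
    d=manip.capture("top");im=d["img"].astype(int);r=toR(cloud(d,(im[...,0]>140)&(im[...,1]>110)&(im[...,2]<80)));q=r[(abs(r[:,0])<40)&(r[:,2]>58)&(r[:,2]<68)&(r[:,1]<80)]
    print("plate",len(q),np.percentile(q[:,1],[5,50,95]).round(1) if len(q) else 0)
for y in(26,29,31,32,33,34): go(y,30);plate()
```

```text
26 17.82 [ 0.1 26.1 38. ] F [-1.6 -0.1  0.3]
plate 5 [36.7 37.2 37.7]
29 18.12 [-0.2 29.4 38. ] F [ 0.3 -0.5 -0.2]
plate 0 0
31 18.43 [-0.1 31.2 38. ] F [-0.2  0.4  0.7]
plate 0 0
32 18.73 [-0.  32.1 38. ] F [-0.3 -0.2  0.2]
plate 0 0
33 19.02 [-0.  33.1 38. ] F [-0.7 -0.3  0.5]
plate 0 0
34 19.32 [-0.  34.1 38. ] F [-0.3  0.2  0.8]
plate 0 0
```

Run:
```python
from h import *
l=.58
manip.movel(W(0,0,38),vel=120)
for n in("side","top"):
    d=manip.capture(n);cv2.imwrite(f"pics/s_{n}.png",cv2.resize(d["img"][120:280,170:426,::-1],None,fx=3,fy=3))
    im=d["img"].astype(int)
    for k,C in(("yel",(im[...,0]>120)&(im[...,1]>90)&(im[...,2]<70)&(abs(im[...,0]-im[...,1])<60)),("blue",(im[...,2]>im[...,0]+60)&(im[...,2]>im[...,1]+30))):
        r=toR(cloud(d,C));q=r[(abs(r[:,0])<45)&(r[:,2]>20)&(r[:,2]<69)&(r[:,1]<180)&(r[:,1]>-50)]
        print(n,k,len(q),np.percentile(q,[2,50,98],axis=0).round(1).tolist() if len(q) else 0)
    a=proj(d,np.array([W(-33,45,64),W(33,45,64),W(-33,45,24),W(-60,45,12)]));print(a.round(1).tolist())
print(manip.state()["t"])
```

```text
side yel 161 [[-33.9, 43.7, 35.8], [-25.0, 48.6, 51.4], [-13.4, 50.3, 65.1]]
side blue 624 [[-39.1, 53.5, 29.9], [-20.4, 138.9, 33.9], [33.4, 156.6, 47.7]]
[[323.2, 224.3], [289.0, 211.0], [322.6, 240.2], [336.3, 250.4]]
top yel 0 0
top blue 19 [[-38.0, 47.9, 32.8], [-36.3, 60.3, 35.8], [-34.5, 80.6, 48.5]]
[[309.1, 213.4], [317.6, 182.0], [309.5, 215.6], [306.3, 228.5]]
19.9083
```

View pics/s_side.png

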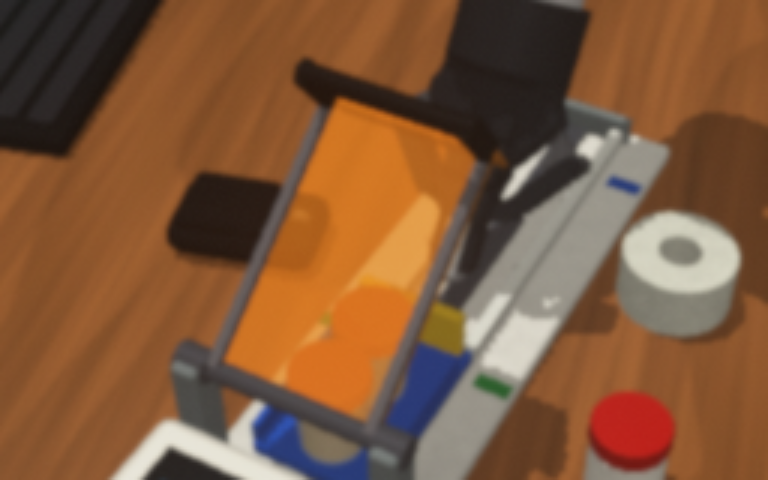

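View pics/s_top.png

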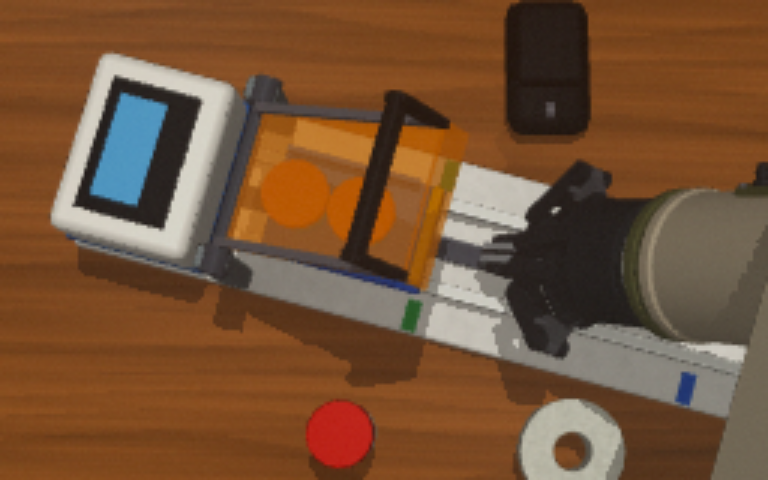

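Run:
```python
from h import *
manip.movel(W(0,32,38),vel=100);manip.sleep(.3)
def F():
    a=[]
    for _ in range(5): a.append(manip.state()["force"]@YD); manip.sleep(.03)
    return np.mean(a)
print(F())
for y in np.arange(33,41,1.):
    manip.movel(W(0,y,38),vel=30); f=F(); s=manip.state(); print(y,toR(s["ee_pos"])[1].round(2),round(f,2),round(s["t"],2))
    if f<-2.5: break
```

```text
-0.3738490691674731
33.0 33.02 0.22 21.26
34.0 34.01 0.07 21.68
35.0 34.99 0.29 22.09
36.0 36.01 -0.19 22.51
37.0 36.81 -2.45 22.93
38.0 37.31 -6.53 23.34
```

Run:
```python
from h import *
l=.58
manip.movel(W(0,-60,45),vel=200)
manip.movel(W(0,-60,45)-120*tdir(l),vel=250)
manip.move_ptp(W(0,-60,330),ori(.2,"y"))
manip.command_gripper(45,40)
th=.627;l=-.293
manip.move_ptp(barp(th)-80*tdir(l),ori(l))
for n in("side","top"):
    d=manip.capture(n);cv2.imwrite(f"pics/w_{n}.png",cv2.resize(d["img"][80:300,160:480,::-1],None,fx=2.5,fy=2.5))
    im=d["img"].astype(int)
    r=toR(cloud(d,im.max(2)<75)); q=r[(abs(r[:,0])<46)&(r[:,2]>205)&(r[:,2]<240)&(r[:,1]>40)&(r[:,1]<110)]
    print(n,len(q),np.median(q,0),np.percentile(q[:,2],98))
    for k,C in(("yel",(im[...,0]>120)&(im[...,1]>90)&(im[...,2]<70)&(abs(im[...,0]-im[...,1])<60)),):
        r=toR(cloud(d,C));q=r[(abs(r[:,0])<45)&(r[:,2]>55)&(r[:,2]<69)&(r[:,1]<180)&(r[:,1]>-50)]
        print(n,k,len(q),np.percentile(q,[2,50,98],axis=0).round(1).tolist() if len(q) else 0)
s=manip.state();print(s["t"],barp(th)-O)
```

```text
side 428 [2.06863922e-01 7.45516010e+01 2.24360134e+02] 227.2970831949849
side yel 64 [[-34.0, 45.6, 55.2], [-25.4, 50.3, 61.9], [-16.9, 52.1, 66.3]]
top 432 [ -3.9401621   71.62218866 225.45778499] 228.48506993084862
top yel 0 0
26.975 [ 16.63125751  70.05287255 220.39935634]
```

View pics/w_side.png

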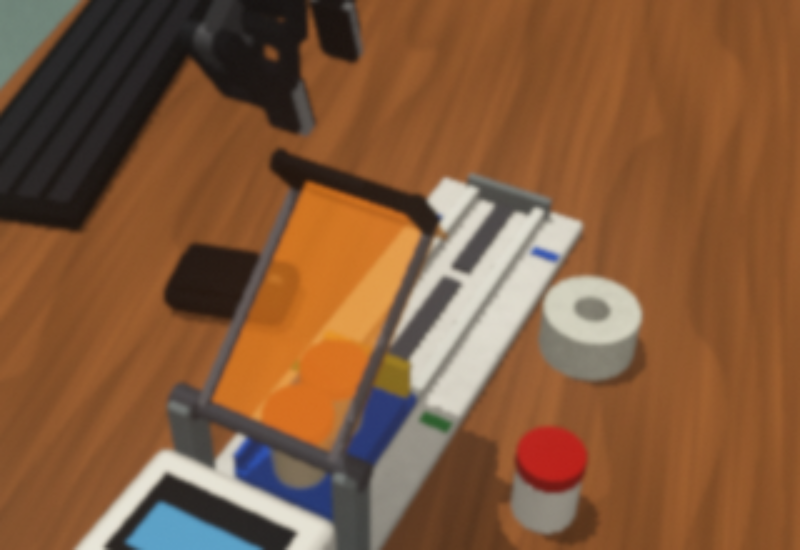

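View pics/w_top.png

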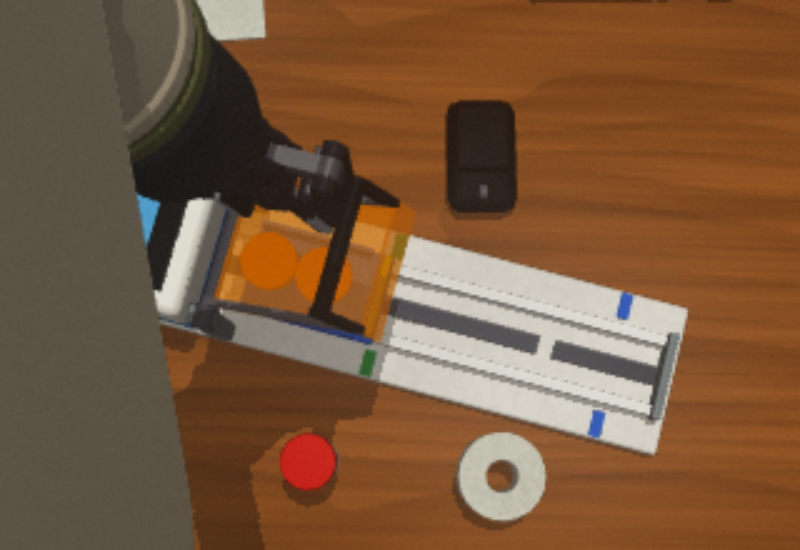

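Run:
```python
from h import *
th=.627;l=-.293
manip.movel(barp(th)+17*tdir(l),vel=150)
manip.command_gripper(0,40)
s=manip.state();f=s["force"];print(round(s["t"],2),"F",np.round([f@YD,f[2],f@XD],1),s["opening"])
if s["opening"]>7:
  for th in np.linspace(.627,.04,7)[1:]:
    l=.3-(th-.034)
    manip.movel(barp(th)+17*tdir(l),ori(l),vel=70)
    s=manip.state();f=s["force"];print(round(th,2),round(s["t"],2),"F",np.round([f@YD,f[2],f@XD],1),s["opening"])
    if np.linalg.norm(f)>40: print("STOP");break
d=manip.capture("side");cv2.imwrite("pics/x1.png",cv2.resize(d["img"][100:300,160:480,::-1],None,fx=2.5,fy=2.5))
```

```text
28.18 F [-2.7  5.9 -0.5] 10.707945429366172
0.53 28.54 F [-6.2  2.3  2. ] 10.266898227241775
0.43 28.9 F [-7.1  2.7  1.7] 10.15576475961689
0.33 29.26 F [-8.9  2.   0.7] 10.232300795276393
0.24 29.62 F [-9.3  2.   2. ] 10.4826228502684
0.14 29.98 F [-10.    0.6   1.4] 10.512570758974848
0.04 30.33 F [-8.6 -0.9  1.6] 10.109871397451455
```

View pics/x1.png

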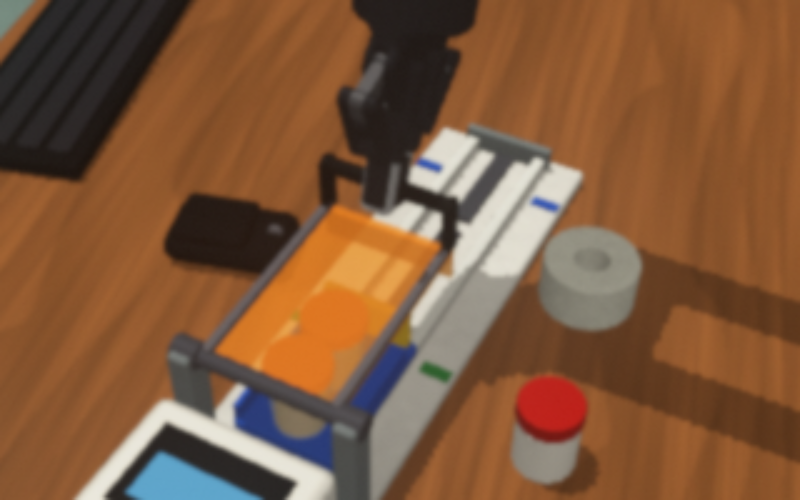

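Run:
```python
from h import *
for th in(.02,.01,0,-.01,-.02,-.03,-.04):
    l=.3-(th-.034)
    manip.movel(barp(th)+17*tdir(l),ori(l),vel=20); manip.sleep(.1)
    s=manip.state();f=s["force"];print(round(th,3),round(s["t"],2),"F",np.round([f@YD,f[2],f@XD],1),s["opening"],toR(s["ee_pos"])[2].round(1))
    if f[2]>14: print("stop reached");break
```

```text
0.02 30.78 F [-11.7   0.6   1.8] 10.124420013897126 126.6
0.01 31.13 F [-11.    1.9  -0.9] 10.556997345993787 125.4
0 31.48 F [-11.7   7.8  -3.3] 10.549897063756049 124.8
-0.01 31.83 F [-12.5  15.9  -7.8] 10.312120389564758 124.7
stop reached
```

Run:
```python
from h import *
manip.command_gripper(45)
th=0;l=.33
manip.movel(barp(th)-60*tdir(l),ori(l),vel=150)
manip.command_gripper(0,40)
# closed-finger press on the bar top (bar top z=146 when shut), vertical
manip.move_ptp(W(0,20,185),ori(0))
manip.movel(W(0,20,152),vel=100)
for z in(149,148,147,146,145.,144,143,142,141,140,139,138):
    manip.movel(W(0,20,z),vel=20); manip.sleep(.05)
    s=manip.state();f=s["force"];print(z,round(s["t"],2),np.round([f@YD,f[2],f@XD],1),toR(s["ee_pos"]).round(1))
    if f[2]>12: break
```

```text
149 34.68 [-0.2  0.4  0.3] [  0.2  20.  149.4]
148 34.98 [ 0.4  0.5 -0.3] [  0.   20.1 148. ]
147 35.28 [0.1 0.4 0.4] [-1.000e-01  2.000e+01  1.469e+02]
146 35.58 [-0.3 -0.1  0.1] [1.000e-01 2.000e+01 1.461e+02]
145.0 35.88 [-0.9  6.1 -2.7] [  0.2  20.  145.8]
144 36.18 [-1.6 10.2 -6. ] [  0.3  20.  145.6]
143 36.48 [-1.4 15.7 -8. ] [  0.4  20.  145.5]
```

Run:
```python
from h import *
manip.movel(W(0,20,240),vel=150)
manip.move_ptp(W(-60,-230,300),ori(0))
for n in("side","top"):
    d=manip.capture(n);cv2.imwrite(f"pics/z_{n}.png",cv2.resize(d["img"][100:300,160:480,::-1],None,fx=2.5,fy=2.5))
    im=d["img"].astype(int); m=manip.trace("visor",d)[0]["pixels"]
    A=cv2.erode((m&(im[...,0]>im[...,2]+90)&(im[...,0]>150)).astype(np.uint8),np.ones((5,5)))>0
    Q=toR(cloud(d,A)); Q=Q[Q[:,2]>60]; c=np.linalg.lstsq(np.c_[Q[:,1],np.ones(len(Q))],Q[:,2],rcond=None)[0]
    print(n,"visor",-np.arctan(c[0]),np.median(Q[:,2]))
    P=toR(cloud(d,im.max(2)<75)); q=P[(abs(P[:,0])<46)&(P[:,2]>132)&(P[:,2]<165)&(abs(P[:,1]-25)<30)]; print("bar",np.median(q,0).round(1))
    for k in("spare_cup_mid","label_roll_mid","mouse_mid"):
        for r in manip.trace(k,d)[:1]: print(k,round(r["confidence"],2),np.median(cloud(d,r["pixels"]),0).round(1))
print(manip.state()["t"],manip.state()["force"])
```

```text
side visor 0.00017430408070817345 101.62716361237054
bar [  3.1  21.9 143. ]
spare_cup_mid 0.8 [465.2 116.3  52.9]
label_roll_mid 0.58 [457.5 -36.3  38.4]
mouse_mid 0.68 [729.9 -18.9  25.6]
top visor -0.0016327304489445029 101.80708748044772
bar [ -0.5  21.  144.6]
spare_cup_mid 0.66 [468.3 105.3  57.5]
label_roll_mid 0.7 [459.2 -49.4  39.2]
mouse_mid 0.8 [728.2 -29.5  27.7]
38.8167 [-4.12300996e-01  4.79520877e-04 -6.04601728e-01]
```

View pics/z_side.png

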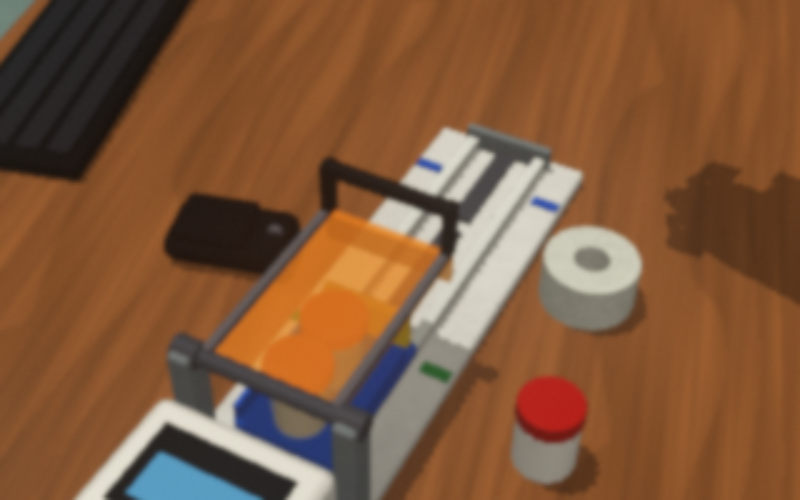

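View pics/z_top.png

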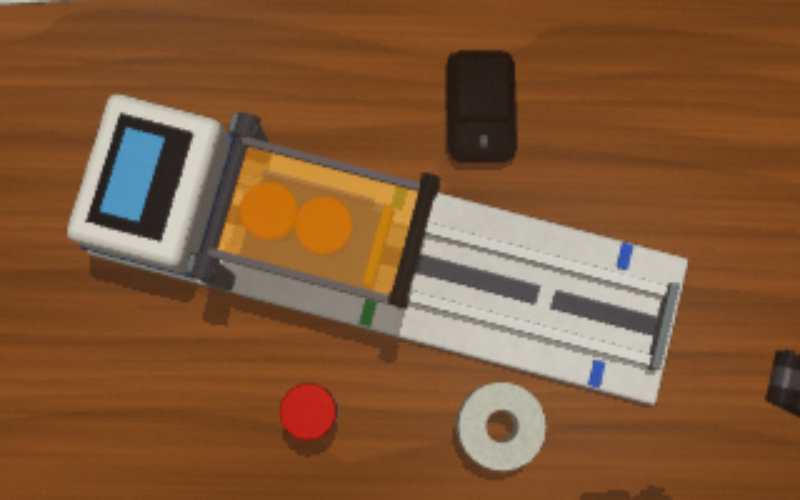

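Run:
```python
from h import *
d=manip.capture("top")
print(proj(d,np.array([W(0,45,64),W(0,53,64)])), toR(onplane(d,[[311.2,198.8]],64)), [toR(onplane(d,[[160+x/2.5,100+y/2.5]],90)).round(1) for x,y in((268,210),(323,226))])
manip.close_job()
```

```text
[[313.34964654 197.63262063]
 [309.50198107 196.614324  ]] [[-3.40436593 48.54957296 64.        ]] [array([[ -1.1, 137.4,  90. ]]), array([[-2.2, 92.7, 90. ]])]
the job is handed in; nothing more can be done
```

The job is done and handed in at about 39 s of the 67 s allowed; `close_job` reports no verdict.

- **Visor raised:** I gripped the black bar, raised the visor to about 0.62 rad (stop at 0.65) and let go. It was still up more than a second later. The side camera gave 0.63 rad and the top camera 0.60.
- **Carrier pushed:** With the gripper closed and leaning back about 33°, I pushed the yellow plate to the reading station. Touching it again met a sharp rise to about 6.5 N, as a seated carrier should give, and I then took the tool off. In the final top picture the plate's centre is at reader y = 48.5 mm, against 49 mm when seated. I judged the click from this and the force, since it cannot be observed directly.
- **Visor lowered:** I took the bar again, lowered the visor to its stop and let go, then pressed the bar top with the closed fingers. It stopped solid at about 146 mm, the height for shut. The cameras put the visor within 0.002 rad of level.
- **Bystanders:** The spare cup and label roll are within about 1 mm of where they started. The mouse also measured about 1 mm off from the side camera. The top camera missed it in the first pictures, so it has no starting reading there.
- **Forces:** The largest force I read was about 22 N, pressing the visor to its stop. I read it only between moves, so a brief peak could have been missed.

No check failed. The one disagreement was the two cameras' readings of the raised visor angle.

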